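# Push the wooden case home into the corner of the angle stop

## Robot

A 7-joint arm with a two-finger parallel gripper is mounted at the origin on a cart in front of the work surface, level with it; the furniture and walls round the work are solid. World frame = base frame: x ahead of the robot, y to its left, z up, the work surface at z = 0. Lengths are in m, angles in rad, forces in N, time in s.
With the tool pointing down it reaches from about 0.35 to 0.9 m from the base axis. Payload 8.1 kg.
Tool frame: the origin (TCP) lies between the finger pads; the fingertips stand tcp_to_tips ahead of it and the grasp point (between the pads) is the TCP (tcp_to_tips is the distance from the TCP to the fingertips, in m); z points along the fingers, y is the line along which they close (so a half turn about z gives the same grasp; the last joint's range is limited). The gripper opens to 85 mm and grips with 20 to 120 N. Pads are 22 mm wide; open, the fingers measure 114 mm over their backs; the gripper's body (76 mm by 85 mm) begins 54 mm behind the grasp point. The pads swing forward as they close: fully open they stand 13 mm farther back than shut.
Start: joints at [-0.103, 0.434, 0.025, 1.573, -0.012, 1.134, -0.075], TCP at [0.625, -0, 0.25] pointing down, gripper open.
Joint ranges: [-2.62, 2.62], [-0.44, 2.09], [-1.27, 1.32], [0.08, 2.57], [-1.32, 4.46], [0.12, 2], [-2.74, 2.74]. Speed limits (rad/s): [2.22, 2.22, 3.01, 3.01, 3.14, 3.14, 3.14].

## Interface

Orientations are given as a unit quaternion [w, x, y, z].
In Python, from bench import sense, snapshot, close_job, tcp_to_tips gives the robot as it stands.
- The arm moves only by the shell command python3 -m inch 'ROWS' [FORCE]. ROWS is JSON, a list of rows, each a list of 7 numbers: the shift along the tool's x, y, z in cm, then the turn, a rotation vector about the tool's x, y, z in rad, then the finger opening in cm, from 0 to 8.54. In form: [[x, y, z, wx, wy, wz, claw], ...]. A call has 1 to 12 rows; each row is the pose to reach, as a shift and turn from the pose commanded when the call began, along the tool's axes at that moment; what a row does not reach only later rows make up. A row lasts 1/10 s, in which the tool goes at most 50 mm and 8.59 degrees, less where a joint would pass 70% of its speed; a pose out of reach is approached as far as the arm can. A call with a gripper value outside its range is refused whole. The fingers move at their own pace and stop on an object; FORCE is the grip in N (left out, the last holds). Time passes only in rows, so rows that repeat a pose let the fingers close. It gives the time, the measured TCP pose, the force, the opening and the grip force at its end, in the units of the state.
- sense(): the state, without advancing time (a new reading comes with each control period).
- snapshot(name): name is "scene" or "side" or "wrist"; returns a dict with "frame" (384x512x3 uint8, blue, green, red), "fx", "fy", "cx", "cy" (pixels), "position" and "orientation" of the camera in the world. Camera axes: x right, y down, z forward; pixel columns grow to the right and rows downward; lengths in m; the calibration is good to about 2 mm. A picture is of the moment at which its call begins. There is no depth.
- close_job(): hands the job in; it is judged then, once.
The state is a dict: "t": time; "joint_positions": joint angles; "joint_vel": joint speeds; "joint_efforts": joint torques, N m; "tool_pos": TCP position; "tcp_rot": TCP orientation; "wrist_force": force on the tool from outside, world axes, zero at the start; "ft_torque": the same for the moment, N m; "width": opening from 0.0 (shut) to 1.0 (fully open); "finger_force": force on a finger pad.
Only numpy, scipy, OpenCV 4.12 (cv2) and the standard library are available. Lean on these libraries where they do the work, as an engineer would, in place of code of your own. Each camera call takes 0.05 s, during which the arm holds its last target. There are 200 camera calls.

## Task

Push the wooden case along the desk with the fingers until it sits fully home in the inner corner of the aluminium angle stop: its long back (the side opposite the brass latch) flat against the longer wall, its right-hand end against the shorter wall, with no gap at either. Only push it: do not lift or tip it, and leave the sample cell, vial, mug, tin and check weight where they stand.

Things in the scene. Friction and masses are not known exactly. Their poses are not given: they have to be found in the camera images.
- wooden_case: Closed pale wooden case, loose, 72 mm high, 0.25 to 0.5 kg. Origin under it at desk level; x from the latch side to the plain back, y along its length to the left-hand end, z up. Flat back at x = +49 mm, flat front at x = -46 mm (brass latch about 6 mm proud at its middle), ends at y = +103 and -103 mm. Starts in front of the stop and to its left, turned at most 0.45 rad from it.
- angle_stop: L-shaped aluminium stop screwed to the desk, walls 30 mm high, 8 mm thick. Origin at the inner corner, desk level. Longer wall: 200 mm along +y (the robot's left), inner face x = 0; beyond that a 25 mm lead-in bent back. Shorter wall: 90 mm along -x (towards the robot), inner face y = 0. The case's home is x < 0, y > 0: its origin at (-49, 103) mm, axes parallel. Outside it a 4 mm foot flange.
- sample_cell: Turned steel cup, 50 mm across, 70 mm high, bystander. Origin at the centre of its underside.
- vial: Screw-cap glass vial, 25 mm across, 62 mm high, bystander. Origin at the centre of its underside.
- mug: White mug, 78 mm across, 110 mm with the handle, 97 mm high, bystander. Origin under its centre.
- tin: Low round grey tin, 66 mm across, 24 mm high, bystander. Origin at the centre of its underside.
- check_weight: Small knobbed brass check weight, 22 mm across, 40 mm high, bystander. Origin at the centre of its underside.

How it is judged:
At the end, for the whole second after the job is handed in: The wooden case stands flat and still on the desk in the corner of the angle stop, its back within 6 mm of the longer wall, its right-hand end within 6 mm of the shorter wall (both judged at the middle of the case) and turned no more than 0.04 rad from the stop (x of wooden_case in the frame of angle_stop between -0.055 and -0.044 m and y of wooden_case in the frame of angle_stop between 0.098 and 0.109 m and angle between the x axis of wooden_case and the x axis of angle_stop, either way round below 0.04 rad and angle between wooden_case's own z axis and vertical below 0.03 rad and height (world z) of wooden_case below 0.004 m and linear speed of wooden_case below 0.01 m/s); the robot touches nothing.
It fails at once if the wooden case is lifted off the desk (height (world z) of wooden_case above 0.012 m).
It fails at once if the wooden case is tipped (angle between wooden_case's own z axis and vertical above 0.15 rad).
It fails at once if the sample cell, vial, mug, tin or check weight is moved from its place (more than 20 mm) (distance of any of sample_cell, vial, mug, tin, check_weight from where it was at the start of the episode above 0.02 m).
It also fails if it takes over 48 s, if anything falls off the work surface, if the arm or the gripper's body presses on something with over 40 N, if the wrist force passes 120 N, or if a joint passes its speed limit or range.

## Working session

There is one attempt and no reset: what is moved stays moved. The work goes in short steps, Python scripts to look and compute and a shell command to move; the robot and the scene stay as the last step left them, time stands still between calls to the robot, and variables do not carry over. Pictures are saved under pics/ and viewed, at most 10 in all, crops included, and the job is handed in when it is done.

```bash
ls; mkdir -p pics
python3 - <<'E'
from bench import *
import cv2,numpy as np
for n in("scene","side"):
    s=snapshot(n);cv2.imwrite(f"pics/{n}0.png",s["frame"]);print(n,[s[k] for k in("fx","fy","cx","cy","position","orientation")])
print(sense(),tcp_to_tips)
E
```

```text
pics
scene [386.18198161624167, 386.18198161624167, 259.37121542582213, 190.7335888776961, array([ 0.24618032, -0.64268983,  0.82074177]), array([-0.34754024,  0.90530114, -0.23021772,  0.08151946])]
side [455.5238783689422, 455.5238783689422, 249.28236268305704, 188.66499167417166, array([ 0.01391535, -0.79086764,  0.69827085]), array([-0.44580402,  0.83365124, -0.29157362,  0.14583966])]
{'t': 0.1, 'joint_positions': array([-0.10258895,  0.43513447,  0.02495514,  1.57400472, -0.01158704,
        1.13403389, -0.07509002]), 'joint_vel': array([-0.00094425, -0.00261352,  0.00022747, -0.00166917, -0.00049765,
       -0.00041824, -0.00094449]), 'joint_efforts': array([ 3.05215610e-03, -6.71761894e+01,  1.02813520e+00, -3.16906106e+01,
        1.58212596e-02,  7.24380094e-03, -3.14591728e-05]), 'tool_pos': array([ 6.24562155e-01, -5.13487965e-05,  2.49616474e-01]), 'tcp_rot': array([-4.58068168e-04,  7.07123656e-01,  7.07089541e-01, -5.52718091e-04]), 'wrist_force': array([-0.21942392,  0.9504033 , -0.26873575]), 'ft_torque': array([ 0.00521463, -0.01145999, -0.03700356]), 'finger_force': 0.0, 'width': 0.996641012609202} 0.019
```

View pics/scene0.png

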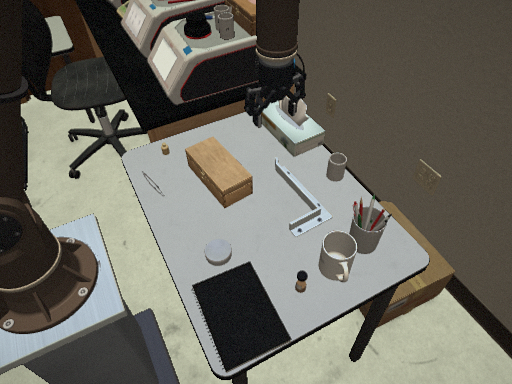

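View pics/side0.png

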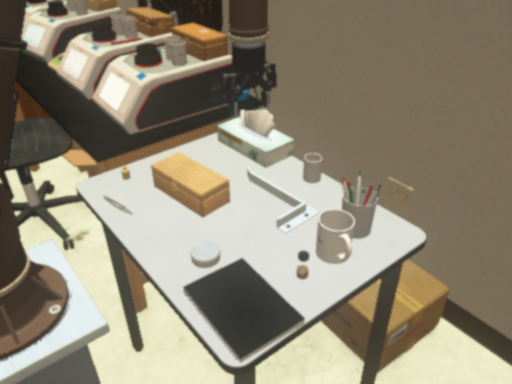

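The scene view shows the case at about (218,170), and the stop's long wall running (277,160)→(318,208) with its short wall ending near (291,226). The tin is at (218,250), the vial at (301,281), the mug at (338,255), the cell at (337,166) and the weight at (165,149). Next I'll enlarge the crops to find corners.

Run:
```python
import cv2
a=cv2.imread("pics/scene0.png")[120:250,170:350];cv2.imwrite("pics/c1.png",cv2.resize(a,None,fx=4.4,fy=4.4,interpolation=cv2.INTER_CUBIC))
a=cv2.imread("pics/side0.png")[140:245,140:330];cv2.imwrite("pics/c2.png",cv2.resize(a,None,fx=4.2,fy=4.2,interpolation=cv2.INTER_CUBIC))
```

```text
(no output)
```

View pics/c1.png

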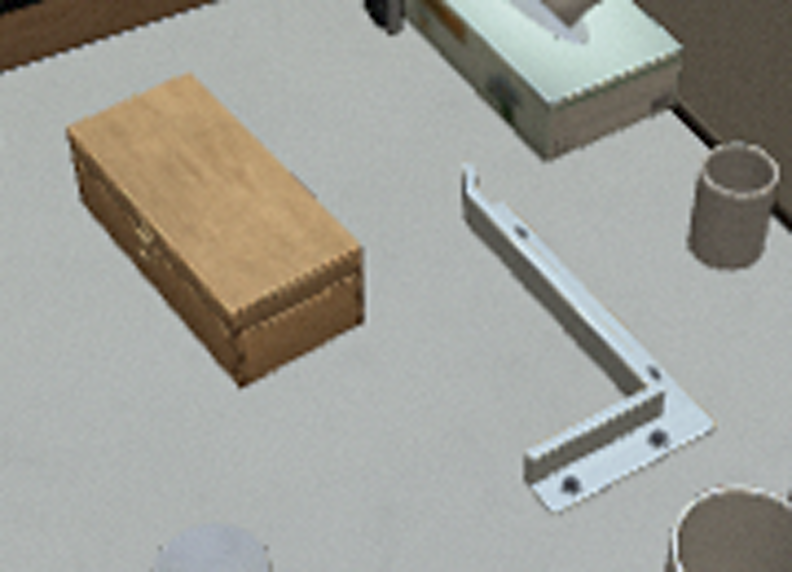

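View pics/c2.png

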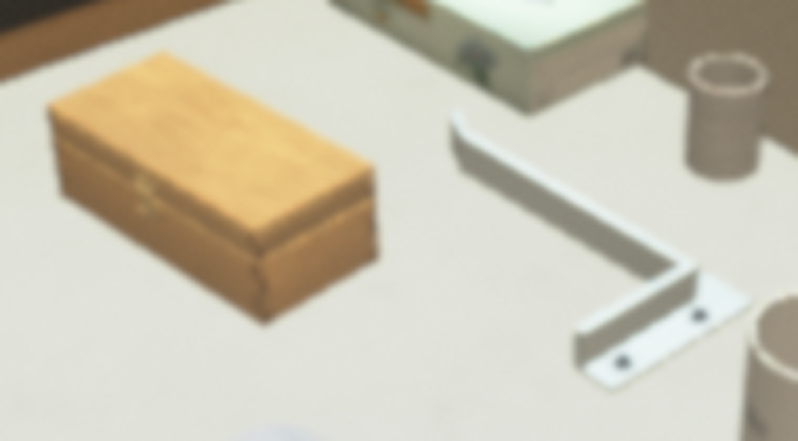

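Case and stop corners are readable in both crops, so I'll triangulate them.

```bash
cat > h.py <<'E'
import numpy as np
from scipy.spatial.transform import Rotation as R
def ray(s,p):
    q=s["orientation"];M=R.from_quat([q[1],q[2],q[3],q[0]]).as_matrix()
    d=M@np.array([(p[0]-s["cx"])/s["fx"],(p[1]-s["cy"])/s["fy"],1]);return np.array(s["position"]),d/np.linalg.norm(d)
def plane(s,p,z):
    o,d=ray(s,p);return o+d*(z-o[2])/d[2]
def tri(s1,p1,s2,p2):
    a,b=[ray(s1,p1),ray(s2,p2)];M=np.c_[a[1],-b[1]];t=np.linalg.lstsq(M,b[0]-a[0],rcond=None)[0]
    return (a[0]+a[1]*t[0]+b[0]+b[1]*t[1])/2
E
python3 - <<'E'
from h import *;from bench import snapshot
np.set_printoptions(precision=4,suppress=True)
S=snapshot("scene");D=snapshot("side")
P={"tFL":(67,131,50,105,.072),"tBL":(192,73,165,52,.072),"tBR":(361,250,374,168,.072),"tFR":(235,316,258,240,.072),
"bFL":(82,203,62,193,0),"bFR":(242,387,264,324,0),"bBR":(363,321,378,258,0),
"longBotL":(465,217,460,168,0),"longBotR":(630,390,645,282,0),"cornerTop":(645,388,672,270,.03),"shortTopEndIn":(526,458,577,333,.03),"shortTopEndOut":(535,463,587,338,.03),"outTopCorner":(663,396,697,268,.03)}
for k,v in P.items():
    a=(v[0]/4.4+169.6,v[1]/4.4+119.6);b=(v[2]/4.2+139.6,v[3]/4.2+139.6)
    print(k,tri(S,a,D,b),plane(S,a,v[4])[:2],plane(D,b,v[4])[:2])
for n,p,q,z in [("tin",(218,247),(205,251),.024),("vial bot",(300,290),(302,275),0),("weight",(165,153),(125,178),0),("mug base",(335,275),(333,258),0),("cell bot",(336,178),(312,180),0)]:
    print(n,plane(S,p,z)[:2],plane(D,q,z)[:2])
E
```

```text
tFL [0.4403 0.1899 0.0794] [0.4427 0.1971] [0.4451 0.2028]
tBL [0.5371 0.2117 0.0729] [0.5382 0.2109] [0.5374 0.2153]
tBR [0.5601 0.0069 0.074 ] [0.5616 0.0075] [0.5615 0.0108]
tFR [0.4747 0.0063 0.0599] [ 0.4713 -0.0045] [ 0.4658 -0.0083]
bFL [0.441  0.1942 0.01  ] [0.4441 0.2032] [0.4468 0.2101]
bFR [ 0.4697 -0.0021  0.0053] [0.4719 0.0006] [0.4726 0.0055]
bBR [0.5607 0.0087 0.0064] [0.5636 0.0129] [0.5654 0.0171]
longBotL [0.6665 0.0615 0.0031] [0.6684 0.0634] [0.6691 0.0662]
longBotR [ 0.6787 -0.1141  0.0014] [ 0.6825 -0.1181] [ 0.6774 -0.1076]
cornerTop [ 0.6781 -0.1331  0.0223] [ 0.6753 -0.1403] [ 0.6694 -0.1382]
shortTopEndIn [ 0.5842 -0.1517  0.0326] [ 0.5857 -0.1508] [ 0.5861 -0.1485]
shortTopEndOut [ 0.5885 -0.1553  0.0291] [ 0.5884 -0.1564] [ 0.5874 -0.1555]
outTopCorner [ 0.6775 -0.1526  0.0353] [ 0.6812 -0.1506] [ 0.6822 -0.1461]
tin [ 0.3985 -0.1241] [ 0.3932 -0.1294]
vial bot [ 0.5213 -0.3081] [ 0.5256 -0.3004]
weight [0.4009 0.2923] [0.4003 0.2989]
mug base [ 0.6152 -0.3149] [ 0.6154 -0.3054]
cell bot [ 0.8052 -0.0553] [ 0.8039 -0.0478]
```

Estimates so far: the stop corner is at about (0.677, -0.139) with yaw near 0.06. The case origin is at about (0.502, 0.103) with yaw near 0.126. My plan is to push +x with two fingers straddling the latch, then -y on the left end, then seat it alternately.

```bash
python3 -m inch '[[9.5,-21,0,0,0,1.5,7],[9.5,-21,0,0,0,1.5,7],[9.5,-21,0,0,0,1.5,7],[9.5,-21,0,0,0,1.5,7],[9.5,-21,0,0,0,1.5,7],[9.5,-21,0,0,0,1.5,7],[9.5,-21,0,0,0,1.5,7],[9.5,-21,0,0,0,1.5,7],[9.5,-21,0,0,0,1.5,7],[9.5,-21,0,0,0,1.5,7],[9.5,-21,0,0,0,1.5,7],[9.5,-21,0,0,0,1.5,7]]'
python3 - <<'E'
from h import *;from bench import snapshot
import cv2
S=snapshot("scene");cv2.imwrite("pics/w0.png",snapshot("wrist")["frame"])
for p in [(410,10),(550,158),(680,100)]:print(plane(S,(p[0]/4.4+169.6,p[1]/4.4+119.6),0 if p[0]==550 else .02))
E
```

```text
t: 1.4
tool_pos: [0.4149, 0.095, 0.2503]
tcp_rot: [0.0, 0.999, 0.038, -0.0]
wrist_force: [0.4, -0.7, 0.2]
width: 0.819
finger_force: 0.0
[0.7314933  0.25715972 0.02      ]
[0.75004787 0.0853568  0.        ]
[0.85005814 0.07412028 0.02      ]
```

View pics/w0.png

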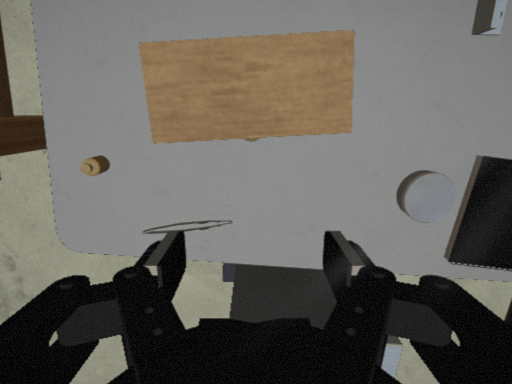

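The wrist view shows the latch at (252,138), midway between the fingers at columns 172 and 335, and the case's front edge is turned about 0.05 rad from the tool. I'll descend and push.

```bash
python3 -m inch '[[0,0,5,0,0,0,7],[0,0,10,0,0,0,7],[0,0,14,0,0,0,7],[0,0,18,0,0,0,7],[0,0,21,0,0,0,7],[0,0,22,0,0,0,7],[0,0,22,0,0,0,7]]'; python3 -m inch '[[1,0,0,0,0,0,7],[2,0,0,0,0,0,7],[3,0,0,0,0,0,7],[3.6,0,0,0,0,0,7],[4.2,0,0,0,0,0,7],[4.8,0,0,0,0,0,7],[5.4,0,0,0,0,0,7],[6,0,0,0,0,0,7],[6.6,0,0,0,0,0,7],[7.2,0,0,0,0,0,7],[7.8,0,0,0,0,0,7],[8,0,0,0,0,0,7]]'
```

```text
t: 2.2
tool_pos: [0.4144, 0.0947, 0.0295]
tcp_rot: [0.0, 0.999, 0.036, -0.001]
wrist_force: [-0.2, -0.4, 0.1]
width: 0.82
finger_force: 0.0
t: 3.4
tool_pos: [0.4958, 0.1007, 0.0303]
tcp_rot: [-0.0, 0.999, 0.035, 0.0]
wrist_force: [-2.1, 0.5, 1.3]
width: 0.819
finger_force: 0.0
```

```bash
python3 -m inch '[[-2,0,0,0,0,0,7],[-2,0,-5,0,0,0,7],[-2,0,-10,0,0,0,6],[0,-3,-10,0,0,-0.15,5],[2,-6,-10,0,0,-0.3,5],[4,-10,-10,0,0,-0.45,5],[6,-14.7,-10,0,0,-0.6,5],[6,-14.7,-10,0,0,-0.75,5],[6,-14.7,-10,0,0,-0.9,5],[6,-14.7,-10,0,0,-1.05,5],[6,-14.7,-10,0,0,-1.2,5],[6,-14.7,-10,0,0,-1.35,5]]'; python3 -m inch '[[0,0,0,0,0,-0.15,5],[0,0,0,0,0,-0.22,5],[0,0,0,0,0,-0.22,5]]'
python3 - <<'E'
from h import *;from bench import snapshot
import cv2
for n in("scene","wrist","side"):cv2.imwrite(f"pics/{n}1.png",snapshot(n)["frame"])
a=np.vstack([cv2.imread("pics/wrist1.png")[:,:], ]);b=cv2.imread("pics/scene1.png")[100:260,150:350]
b=cv2.resize(b,(270,216));c=np.zeros((384,270,3),np.uint8);c[:216]=b
cv2.imwrite("pics/m1.png",np.hstack([a,c]))
E
```

```text
t: 4.6
tool_pos: [0.5448, 0.2516, 0.1304]
tcp_rot: [0.0, 0.756, 0.654, 0.0]
wrist_force: [-0.6, -0.4, -0.8]
width: 0.585
finger_force: 0.0
t: 4.9
tool_pos: [0.5448, 0.2514, 0.1304]
tcp_rot: [0.0, 0.682, 0.732, 0.0]
wrist_force: [0.3, 0.2, 0.5]
width: 0.587
finger_force: 0.0
```

View pics/m1.png

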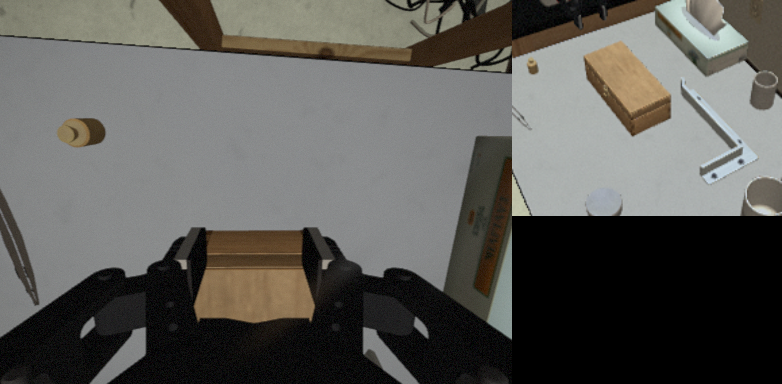

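The scene crop shows the case aligned near-parallel in front of the stop. In the wrist view the case is centred between the fingers at column 255. I'll check the left end's y.

Run:
```python
from h import *;from bench import snapshot
S=snapshot("scene")
for p in [(105,41),(73,57),(158,99),(120,121)]:print(plane(S,(p[0]/1.35+149.9,p[1]/1.35+99.9),.072).round(4))
```

```text
[0.5876 0.2149 0.072 ]
[0.5035 0.1996 0.072 ]
[ 0.6034 -0.0019  0.072 ]
[ 0.5102 -0.0184  0.072 ]
```

```bash
python3 -m inch '[[0,0,4,0,0,0,5],[0,0,8,0,0,0,5],[0,0,10,0,0,0,5],[0,0,10,0,0,0,5],[-1.5,0,10,0,0,0,5],[-2.5,0,10,0,0,0,5],[-3.5,0,10,0,0,0,5],[-4.5,0,10,0,0,0,5],[-5.5,0,10,0,0,0,5],[-6.5,0,10,0,0,0,5],[-7.5,0,10,0,0,0,5],[-7.5,0,10,0,0,0,5]]'; python3 -m inch '[[-1,0,0,0,0,0,5],[-2,0,0,0,0,0,5],[-3,0,0,0,0,0,5],[-4,0,0,0,0,0,5],[-5,0,0,0,0,0,5],[-6,0,0,0,0,0,5],[-7,0,0,0,0,0,5],[-7.7,0,0,0,0,0,5],[-8.2,0,0,0,0,0,5],[-8.2,0,0,0,0,0,5]]'
python3 - <<'E'
from bench import snapshot
import cv2
a=snapshot("scene")["frame"][110:250,180:350];cv2.imwrite("pics/s2.png",cv2.resize(a,None,fx=4,fy=4,interpolation=cv2.INTER_CUBIC))
E
```

```text
t: 6.3
tool_pos: [0.5497, 0.1741, 0.0302]
tcp_rot: [0.0, 0.683, 0.731, -0.001]
wrist_force: [-0.9, -0.8, 0.3]
width: 0.585
finger_force: 0.0
t: 7.3
tool_pos: [0.5553, 0.0937, 0.0303]
tcp_rot: [0.0, 0.682, 0.731, -0.0]
wrist_force: [-0.8, 0.2, -0.5]
width: 0.587
finger_force: 0.0
```

View pics/s2.png

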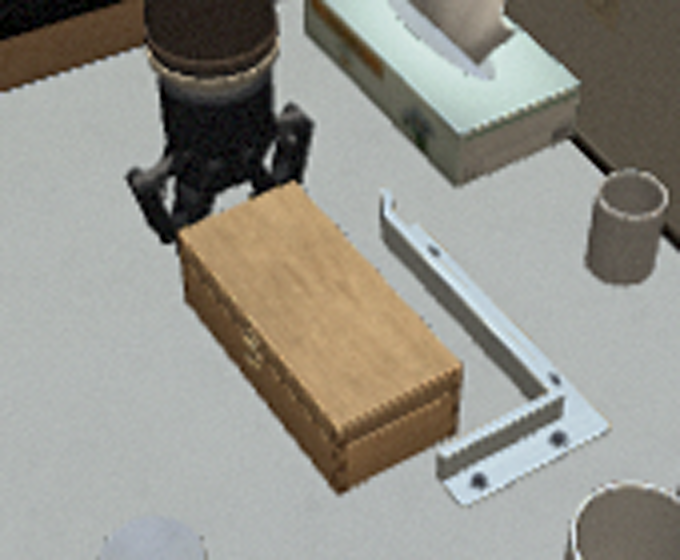

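The case now stands parallel in front of the stop, with top corners at (180,233), (297,183), (462,365) and (338,438) in the crop, and close to the short wall's level.

Run:
```python
from h import *;from bench import snapshot
S=snapshot("scene")
f=lambda p,z:plane(S,(p[0]/4+179.6,p[1]/4+109.6),z)[:2].round(4)
for p in [(180,233),(297,183),(462,365),(338,438)]:print(f(p,.072))
print("bot",f((341,492),0),f((458,435),0),f((186,300),0))
print("wall",f((440,455),.03),f((548,395),.03),f((381,234),0),f((530,390),0))
```

```text
[0.5115 0.0726]
[0.6053 0.078 ]
[ 0.6184 -0.1223]
[ 0.5214 -0.1355]
bot [ 0.5283 -0.1264] [ 0.6194 -0.1232] [0.5119 0.0767]
wall [ 0.5873 -0.1504] [ 0.6751 -0.1425] [0.669 0.067] [ 0.6831 -0.1139]
```

```bash
python3 -m inch '[[1.5,0,0,0,0,0,5],[1.5,0,-5,0,0,0,5],[1.5,0,-10,0,0,0,5],[-1,-2,-10,0,0,0.15,6],[-4,-5,-10,0,0,0.3,7],[-8,-7,-10,0,0,0.45,7],[-11.8,-8.9,-10,0,0,0.6,7],[-11.8,-8.9,-10,0,0,0.75,7],[-11.8,-8.9,-10,0,0,0.9,7],[-11.8,-8.9,-10,0,0,1.05,7],[-11.8,-8.9,-10,0,0,1.2,7],[-11.8,-8.9,-10,0,0,1.35,7]]'; python3 -m inch '[[0,0,0,0,0,0.15,7],[0,0,0,0,0,0.22,7],[0,0,4,0,0,0.22,7],[0,0,8,0,0,0.22,7],[0,0,10,0,0,0.22,7],[0,0,10,0,0,0.22,7]]'; python3 -m inch '[[1,0,0,0,0,0,7],[2,0,0,0,0,0,7],[3,0,0,0,0,0,7],[4,0,0,0,0,0,7],[5,0,0,0,0,0,7],[6,0,0,0,0,0,7],[7,0,0,0,0,0,7],[7.5,0,0,0,0,0,7],[8,0,0,0,0,0,7],[8,0,0,0,0,0,7]]'
```

```text
t: 8.6
tool_pos: [0.475, -0.0274, 0.1305]
tcp_rot: [-0.0, 0.99, 0.143, 0.0]
wrist_force: [0.3, 0.4, -1.7]
width: 0.821
finger_force: 0.0
t: 9.2
tool_pos: [0.4731, -0.0275, 0.0281]
tcp_rot: [-0.0, 0.999, 0.036, -0.002]
wrist_force: [-0.7, -0.5, -0.4]
width: 0.819
finger_force: 0.0
t: 10.2
tool_pos: [0.5554, -0.0233, 0.0303]
tcp_rot: [0.0, 0.999, 0.035, 0.0]
wrist_force: [-0.2, -0.0, 0.5]
width: 0.823
finger_force: 0.0
```

Contact with the long wall should be about 1 cm away, so I'll creep in small steps and read the force.

```bash
python3 -m inch '[[0.3,0,0,0,0,0,7],[0.6,0,0,0,0,0,7],[0.8,0,0,0,0,0,7],[0.8,0,0,0,0,0,7]]'; python3 -m inch '[[0.2,0,0,0,0,0,7],[0.4,0,0,0,0,0,7],[0.4,0,0,0,0,0,7]]'
```

```text
t: 10.6
tool_pos: [0.5611, -0.0228, 0.0299]
tcp_rot: [-0.0, 0.999, 0.035, -0.001]
wrist_force: [-5.6, 0.4, 1.3]
width: 0.82
finger_force: 0.0
t: 10.9
tool_pos: [0.5612, -0.0228, 0.029]
tcp_rot: [-0.0, 0.999, 0.034, -0.005]
wrist_force: [-16.9, 1.8, 4.8]
width: 0.824
finger_force: 0.0
```

The case is against the long wall: force jumped to 17 N with no further motion. Now the left end.

```bash
python3 -m inch '[[-2,0,0,0,0,0,7],[-2,0,-5,0,0,0,7],[-2,0,-10,0,0,0,6],[0,-4,-10,0,0,-0.15,5],[2,-8,-10,0,0,-0.3,4],[4,-11,-10,0,0,-0.45,4],[6,-13.6,-10,0,0,-0.6,4],[6,-13.6,-10,0,0,-0.75,4],[6,-13.6,-10,0,0,-0.9,4],[6,-13.6,-10,0,0,-1.05,4],[6,-13.6,-10,0,0,-1.2,4],[6,-13.6,-10,0,0,-1.35,4]]'; python3 -m inch '[[0,0,0,0,0,-0.15,4],[0,0,0,0,0,-0.22,4],[0,0,4,0,0,-0.22,4],[0,0,8,0,0,-0.22,4],[0,0,10,0,0,-0.22,4],[0,0,10,0,0,-0.22,4]]';python3 -m inch '[[-0.7,0,0,0,0,0,4],[-1.4,0,0,0,0,0,4],[-2.1,0,0,0,0,0,4],[-2.8,0,0,0,0,0,4],[-3.2,0,0,0,0,0,4],[-3.2,0,0,0,0,0,4]]'
```

```text
t: 12.1
tool_pos: [0.6172, 0.1175, 0.1305]
tcp_rot: [0.0, 0.756, 0.654, 0.0]
wrist_force: [-0.1, 0.2, -0.6]
width: 0.473
finger_force: 0.0
t: 12.7
tool_pos: [0.615, 0.1167, 0.0273]
tcp_rot: [-0.001, 0.682, 0.731, -0.002]
wrist_force: [-0.2, 0.3, 0.0]
width: 0.471
finger_force: 0.0
t: 13.3
tool_pos: [0.6193, 0.0843, 0.0307]
tcp_rot: [0.0, 0.682, 0.731, 0.0]
wrist_force: [-0.1, 0.4, 0.0]
width: 0.471
finger_force: 0.0
```

```bash
python3 -m inch '[[-0.3,0,0,0,0,0,4],[-0.6,0,0,0,0,0,4],[-0.9,0,0,0,0,0,4],[-0.9,0,0,0,0,0,4]]'; python3 -m inch '[[-0.2,0,0,0,0,0,4],[-0.4,0,0,0,0,0,4],[-0.4,0,0,0,0,0,4]]'
```

```text
t: 13.7
tool_pos: [0.6197, 0.0763, 0.0303]
tcp_rot: [0.0, 0.682, 0.731, 0.0]
wrist_force: [-0.2, 1.7, 0.9]
width: 0.467
finger_force: 0.0
t: 14.0
tool_pos: [0.6199, 0.0763, 0.0307]
tcp_rot: [-0.001, 0.681, 0.732, 0.002]
wrist_force: [-0.2, 12.1, 0.9]
width: 0.472
finger_force: 0.0
```

Seated on the short wall at y 0.0763 with 12 N. A final nudge on the front will close any gap at the long wall.

```bash
python3 -m inch '[[1.5,0,0,0,0,0,4],[1.5,0,-5,0,0,0,5],[1.5,0,-10,0,0,0,6],[-1,-2,-10,0,0,0.15,7],[-4,-5,-10,0,0,0.3,7],[-8,-8,-10,0,0,0.45,7],[-10.5,-9.8,-10,0,0,0.6,7],[-10.5,-9.8,-10,0,0,0.75,7],[-10.5,-9.8,-10,0,0,0.9,7],[-10.5,-9.8,-10,0,0,1.05,7],[-10.5,-9.8,-10,0,0,1.2,7],[-10.5,-9.8,-10,0,0,1.35,7]]'; python3 -m inch '[[0,0,0,0,0,0.15,7],[0,0,0,0,0,0.22,7],[0,0,4,0,0,0.22,7],[0,0,8,0,0,0.22,7],[0,0,10,0,0,0.22,7],[0,0,10,0,0,0.22,7]]'; python3 -m inch '[[0.7,0,0,0,0,0,7],[1.4,0,0,0,0,0,7],[2,0,0,0,0,0,7],[2.5,0,0,0,0,0,7],[2.8,0,0,0,0,0,7],[3.1,0,0,0,0,0,7],[3.4,0,0,0,0,0,7],[3.4,0,0,0,0,0,7]]'
```

```text
t: 15.2
tool_pos: [0.5292, -0.0394, 0.1303]
tcp_rot: [0.0, 0.99, 0.142, -0.0]
wrist_force: [-0.1, 0.5, 1.0]
width: 0.822
finger_force: 0.0
t: 15.8
tool_pos: [0.5272, -0.0392, 0.0277]
tcp_rot: [0.0, 0.999, 0.035, -0.003]
wrist_force: [-0.3, 0.5, 0.7]
width: 0.818
finger_force: 0.0
t: 16.6
tool_pos: [0.5619, -0.0368, 0.0299]
tcp_rot: [-0.0, 0.999, 0.035, -0.002]
wrist_force: [-3.4, 1.2, 1.6]
width: 0.819
finger_force: 0.0
```

```bash
python3 -m inch '[[0.3,0,0,0,0,0,7],[0.5,0,0,0,0,0,7],[0.5,0,0,0,0,0,7]]'; python3 -m inch '[[-1,0,0,0,0,0,7],[-3,0,0,0,0,0,7],[-3,0,-5,0,0,0,7],[-3,0,-10,0,0,0,7],[-3,0,-15,0,0,0,7],[-3,0,-20,0,0,0,7],[-3,0,-20,0,0,0,7]]'
python3 - <<'E'
from bench import snapshot
import cv2,numpy as np
w=snapshot("wrist")["frame"][:300]
a=cv2.resize(snapshot("scene")["frame"][110:270,180:350],None,fx=3.5,fy=3.5,interpolation=cv2.INTER_CUBIC)
cv2.imwrite("pics/s3.png",a);cv2.imwrite("pics/w3.png",w)
E
```

```text
t: 16.9
tool_pos: [0.562, -0.0369, 0.0287]
tcp_rot: [-0.0, 0.999, 0.034, -0.006]
wrist_force: [-19.1, 0.4, 5.9]
width: 0.82
finger_force: 0.0
t: 17.6
tool_pos: [0.5423, -0.0386, 0.2376]
tcp_rot: [0.0, 0.999, 0.035, 0.007]
wrist_force: [0.8, -1.2, -0.3]
width: 0.822
finger_force: 0.0
```

View pics/s3.png

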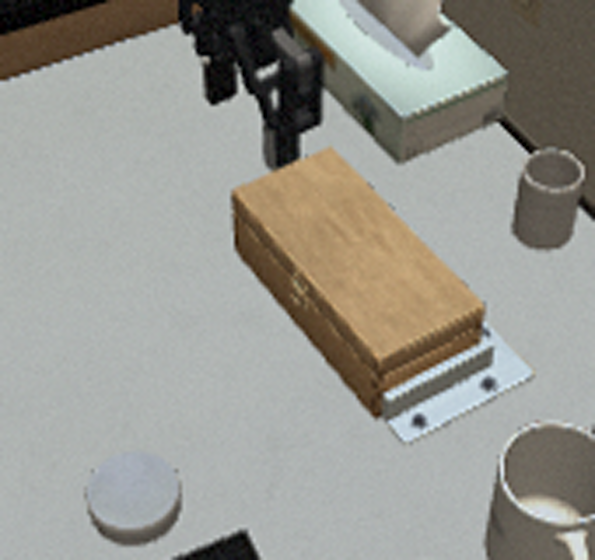

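View pics/w3.png

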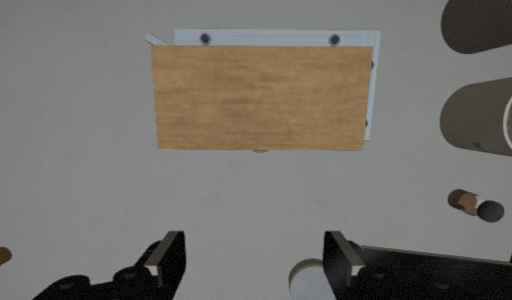

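The scene view shows the case flush with the short wall along (385,395)–(490,345). The wrist view shows its back edge (row 45) parallel to the flange (row 30), and the bystanders are in place. Handing in.

```bash
python3 -c "
from bench import close_job
print(close_job())"
```

```text
the job is handed in; nothing more can be done
None
```

I pushed the wooden case into the corner of the angle stop until both walls stopped it (12–19 N, no further motion) and handed the job in at about 18 s; the last pictures show it parallel to the stop and the nearby items in place, but no verdict came back.

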